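Measuring cup under the soap dispenser, unlock and pump

ROBOT

A 6-joint arm with a two-finger parallel gripper is mounted at the origin on a cart in front of the work surface, level with it; the furniture and walls round the work are solid. World frame = base frame: x ahead of the robot, y to its left, z up, the work surface at z = 0. Lengths are in mm, angles in rad, forces in N, time in s.
With the tool pointing down it reaches from about 400 to 925 mm from the base axis. Payload 12.5 kg.
Tool frame: the origin (TCP) lies midway between the tips of the shut fingers; the grasp point (between the pads) lies 19 mm behind it; z points along the fingers, y is the line along which they close (so a half turn about z gives the same grasp; the last joint's range is limited). The gripper opens to 95 mm and grips with 3 to 60 N. Pads are 20 mm wide; open, the fingers measure 119 mm over their backs; the gripper's body (75 mm by 180 mm) begins 59 mm behind the grasp point.
Start: joints at [1.219, 0.491, 1.559, -0, 1.092, -0.106], TCP at [152.064, 606.237, 214.661] pointing down, gripper open.
Joint ranges: [-3.1, 3.1], [-0.84, 2.19], [0.05, 2.79], [-1.13, 4.28], [0.06, 2.93], [-2.69, 2.69]. Speed limits (rad/s): [2.22, 2.22, 2.79, 3.14, 3.14, 3.14].

INTERFACE

Orientations are given as [roll, pitch, yaw] about the fixed x, y, z axes, in that order (R = Rz(yaw) Ry(pitch) Rx(roll)).
In Python, from cell import * gives the robot as it stands. The module is installed in compiled form; this text tells all that it offers.
- The arm moves only by the tool arm_command, never from a script. Its arguments are lists of equal length, an entry for each row: "delta_pos": the shift along the world's x, y, z in units of 250 mm (1.0 is 250 mm), a list of three; "delta_rot": the turn, a rotation vector about the world's x, y, z in units of 90 degrees (1.0 is 90 degrees), a list of three; "claw": the closure, from 0 (fully open) to 1 (shut). In form: {"delta_pos": [[tx, ty, tz], ...], "delta_rot": [[wx, wy, wz], ...], "claw": [claw, ...]}. A call has exactly 5 rows; each row is the pose to reach, as a shift and turn from the pose commanded when the call began; what a row does not reach only later rows make up. A row lasts 1/12 s, in which the tool goes at most 41.7 mm and 7.16 degrees, less where a joint would pass 70% of its speed; a pose out of reach is approached as far as the arm can. A call with a number of a shift or a turn outside -1 to 1 is refused whole. A call with a gripper value outside its range is refused whole. The fingers move at their own pace and stop on an object; the grip force is fixed at half the most. Time passes only in rows, so rows that repeat a pose let the fingers close, or fill a call up. It gives the time, the measured TCP pose, the force, the opening and the grip force at its end, in the units of the state.
- state(): the state, without advancing time (a new reading comes with each control period).
- read_camera(name): name is "scene" or "top"; returns the picture (420x560x3 uint8, red, green, blue); there is no depth.
- calibration(name): a dict with "camera_matrix" (3x3 intrinsics, pixels), "k1" (the pictures are not rectified: a ray, as slopes to the right and down, at radius r is drawn at 1 + k1 r^2 times it, then the intrinsics apply), "T" (4x4, takes a point from camera to world coordinates). Camera axes: x right, y down, z forward; pixel columns grow to the right and rows downward; lengths in mm; the calibration is good to about 2 mm. A picture is of the moment at which its call begins. calibration takes no time and is no camera call.
- job_done(): hands the job in; it is judged then, once.
The state is a dict: "t": time; "joints": joint angles; "qvel": joint speeds; "tau": joint torques, N m; "eef_pos": TCP position; "tcp_rot": TCP orientation; "ft_force": force on the tool from outside, world axes, zero at the start; "moment": the same for the moment, N m; "opening": opening from 0.0 (shut) to 1.0 (fully open); "grip_force": force on a finger pad.
Only numpy, scipy, OpenCV 4.12 (cv2) and the standard library are available. Lean on these libraries where they do the work, as an engineer would, in place of code of your own. Each camera call takes 0.05 s, during which the arm holds its last target. There are 200 camera calls.

TASK

Get the steel measuring cup out of its corner between the tin and the shaker (its handle is boxed in there, so take it by the bowl), let it stand upright on the open worktop, and take it again, now by the handle, to stand it upright in the dispenser's bay, centred right under the spout with its handle out at the front, and let go. Then turn the dispenser's lock knob clockwise until it clicks over to open, and only after that press the pump cap all the way down and let it spring fully back up. The cup stays under the spout, and the tin, shaker, mug, glass and tea light must be left standing where they are.

Things in the scene. Friction and masses are not known exactly. Their poses are not given: they have to be found in the camera images.
- dispenser: Fixed soap dispenser. Origin on the worktop under the axis of its white bottle (64 mm wide, neck up to z = 114 mm); z up, -x = its front. Steel base plate 6 mm thick: x -110 to 40, y -50 to 50 mm, and an arm to y = -152 under the knob. Steel side walls 7 mm thick, tops at z = 69 mm, inner faces at y = -42.5 and 42.5, front ends at x = -85, flank the bay in front of the bottle.
- bay (a point): Point on top of the base plate (z = 6 mm) right under the spout's mouth, 70 mm in front of the bottle's axis, where the centre of the cup's underside belongs. Axes as the dispenser's: -x points out at the front, the only open side (no room for fingers between cup and side walls; the spout is above).
- pump (a joint): Travel of the pump cap and spout, straight down, m: 0 up, 0.012 fully down. A spring pushes it up: about 3 N at the start, 8 N fully down. Do not press it before the knob is open. Note: a wall cabinet hangs above the dispenser and the cup's first place, its underside at z = 0.637 m, its front at x = 0.60 m, y -0.38 to 0.22 m; a tall wrist must stay low there.
- pump_top (a point): Centre of the top of the round black pump cap (36 mm wide, 12 mm thick), at z = 150 mm on the bottle's axis while up; moves with it. The steel spout (10 mm tube), part of the pump, runs from under the cap to the front at z = 132 mm, turns down 70 mm in front of the bottle's axis and ends at z = 85 mm (12 mm lower when pressed).
- lock_knob (a joint): Angle of the lock knob, rad: 0 locked (end stop), 1.2 open (end stop); grows clockwise seen from above. A detent pushes back (up to about 0.12 N m) to 0.6 and beyond that drives it on to 1.2 by itself.
- knob_grip (a point): On the lock knob's axis, at z = 73 mm, 10 mm below the top of its black bar grip (42 mm long, 14 wide, z 53 to 83 mm); x runs along the bar (white dash near its +x end), z up. In the dispenser's frame it is at x = -62, y = -125 mm, and the bar's x axis points at yaw 2.17 rad when the angle is 0 and at 0.97 when it is 1.2. Below it a disc 42 mm wide on a black pillar.
- cup: Round steel measuring cup, open on top, outer diameter 60 mm, 55 mm high, wall 3 mm, 0.09 to 0.18 kg. Origin: centre of its underside; z up through the mouth, x along its straight handle: a bar 12 mm wide and 12 high from the wall (x = 29) to x = 105 mm, centre line 46 mm above the underside. At the start the handle lies in the gap between tin and shaker, 9 mm free each side.
- cup_handle (a point): Point on the centre line of the cup's handle, 70 mm from the cup's axis and 46 mm above its underside; the place to grip.
- tin: Food tin standing upright, 75 mm diameter, 58 mm high; origin at the centre of its underside. Loose, to be left alone.
- shaker: Pale grey shaker with a rounded top, 44 mm diameter, 90 mm high; origin at the centre of its underside. Loose, to be left alone.
- mug: White mug, 93 mm high, 82 x 112 mm with its handle; origin under the middle of that outline, handle towards its -y. Loose, to be left alone.
- glass: Clear drinking glass, 76 mm diameter, 94 mm high; origin at the centre of its underside. Loose, to be left alone.
- candle: Tea light in an aluminium cup, 38 mm diameter, 18 mm high; origin at the centre of its underside. Loose, to be left alone.

How it is judged:
By the outcome, as a careful person would: the job done as asked, in the order asked, and still so for the second after the job is handed in, with the robot touching nothing.
It also fails if it takes over 72 s, if anything falls off the work surface, if the arm or the gripper's body presses on something with over 40 N, if the wrist force passes 120 N, or if a joint passes its speed limit or range.

## Working session

There is one attempt and no reset: what is moved stays moved. The work goes in short steps, Python scripts to look and compute and a tool call to move; the robot and the scene stay as the last step left them, time stands still between calls to the robot, and variables do not carry over. Pictures are saved under pics/ and viewed, at most 10 in all, crops included, and the job is handed in when it is done.

Besides the shell and the picture viewer there is one more tool, called after "Request:" as name(argument=value, ...) on one line, values as JSON. arm_command: Moves the arm, as the interface text tells. Shifts and turns lie within -1 to 1; 1 stands for 250 mm of shift or 90 degrees of turn. Its arguments: {"type":"object","properties":{"delta_pos":{"type":"array"},"delta_rot":{"type":"array"},"claw":{"type":"array"}},"required":["delta_pos","delta_rot","claw"]}

```bash
mkdir -p pics
python3 - <<'E'
from cell import *
import cv2,numpy as np
for n in("scene","top"):
    im=read_camera(n); cv2.imwrite(f"pics/{n}0.png",cv2.resize(im[:,:,::-1],(800,600),interpolation=cv2.INTER_CUBIC)); np.save(f"{n}0.npy",im)
    c=calibration(n); print(n,c["camera_matrix"],c["k1"],np.round(c["T"],3))
print(state())
E
```

```text
scene [[400.83872728   0.         281.3167517 ]
 [  0.         400.83872728 208.27640582]
 [  0.           0.           1.        ]] -0.07853760344160453 [[ 7.05000e-01 -5.06000e-01  4.96000e-01  1.51600e+01]
 [-7.09000e-01 -4.87000e-01  5.11000e-01 -5.78703e+02]
 [-1.70000e-02 -7.12000e-01 -7.02000e-01  8.23941e+02]
 [ 0.00000e+00  0.00000e+00  0.00000e+00  1.00000e+00]]
top [[494.73158918   0.         283.0106121 ]
 [  0.         494.73158918 215.61408083]
 [  0.           0.           1.        ]] -0.10209713204522557 [[-1.570000e-01 -9.660000e-01  2.070000e-01  3.150840e+02]
 [-9.880000e-01  1.540000e-01 -3.000000e-02 -4.968200e+01]
 [-3.000000e-03 -2.090000e-01 -9.780000e-01  1.214744e+03]
 [ 0.000000e+00  0.000000e+00  0.000000e+00  1.000000e+00]]
{'t': 0.1, 'joints': array([ 1.21936546e+00,  4.91481616e-01,  1.55937986e+00, -7.94745669e-06,
        1.09167450e+00, -1.05596637e-01]), 'qvel': array([ 0.00080564, -0.00015693, -0.00309993, -0.00047429, -0.00098561,
        0.00073923]), 'tau': array([ 1.60475825e-03, -6.13624907e+01, -2.58604842e+01,  6.93660672e-02,
        4.70491592e-02, -7.93159006e-05]), 'eef_pos': array([152.01060939, 606.02201508, 214.13412966]), 'tcp_rot': array([-3.14065384e+00, -9.24174395e-05,  2.89576205e+00]), 'ft_force': array([ 0.83683457, -0.67493811,  0.74249746]), 'moment': array([-0.02668478, -0.00777981,  0.00330919]), 'grip_force': 0.0, 'opening': 0.9985181282826864}
```

View pics/scene0.png

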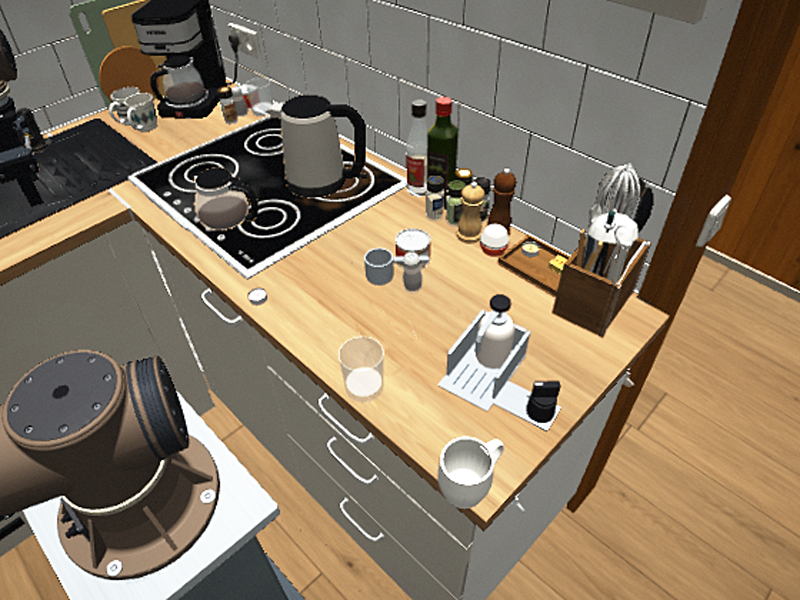

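View pics/top0.png

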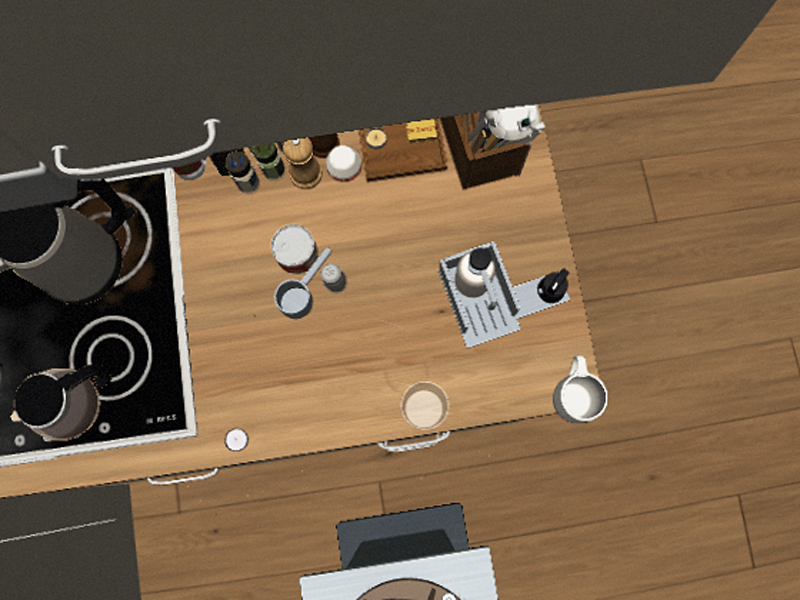

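The top view (at 800x600) shows the cup at (293,298) with its handle running to (328,252), between the tin (294,247) and the shaker (332,277). The dispenser's base plate is around (480,295), the knob at (552,287), the glass at (424,405), the mug at (580,397) and the tea light at (236,440). Next I'll look closer.

```bash
cat > h.py <<'E'
import numpy as np,cv2
from cell import *
def ray(n,px):
    c=calibration(n);K=c["camera_matrix"];k=c["k1"]
    d=(np.asarray(px,float)-K[:2,2])/[K[0,0],K[1,1]]
    u=d.copy()
    for _ in range(20): u=d/(1+k*(u@u))
    T=np.array(c["T"]);return T[:3,3],T[:3,:3]@np.r_[u,1]
def onz(n,px,z):
    o,d=ray(n,px);return (o+d*(z-o[2])/d[2])[:2]
def proj(n,P):
    c=calibration(n);T=np.linalg.inv(c["T"]);p=T[:3,:3]@P+T[:3,3];u=p[:2]/p[2]
    u=u*(1+c["k1"]*(u@u));K=c["camera_matrix"];return u*[K[0,0],K[1,1]]+K[:2,2]
def two(p1,p2,n1="scene",n2="top"):
    o1,d1=ray(n1,p1);o2,d2=ray(n2,p2)
    s=np.linalg.lstsq(np.c_[d1,-d2],o2-o1,rcond=None)[0]
    a=o1+s[0]*d1;b=o2+s[1]*d2;return (a+b)/2,np.linalg.norm(a-b)
E
python3 - <<'E'
from h import *
t=np.load("top0.npy")[:,:,::-1]
a=t[150:230,180:250];b=t[160:250,300:405]
A=cv2.resize(a,None,fx=5,fy=5,interpolation=cv2.INTER_CUBIC);B=cv2.resize(b,None,fx=7,fy=6.6,interpolation=cv2.INTER_CUBIC)
B=cv2.resize(b,None,fx=7,fy=6.5,interpolation=cv2.INTER_CUBIC)
s=np.load("scene0.npy")[:,:,::-1]
c=s[155:210,250:310];C=cv2.resize(c,None,fx=6,fy=6,interpolation=cv2.INTER_CUBIC)
o=np.zeros((410,800,3),np.uint8);o[:400,:350]=A;o[:330,360:720]=C
cv2.imwrite("pics/c1.png",o);cv2.imwrite("pics/c2.png",B)
d=s[200:305,300:400];cv2.imwrite("pics/c3.png",cv2.resize(d,None,fx=5.7,fy=5.7,interpolation=cv2.INTER_CUBIC))
f=.7
for n,p,z in [("cuprim",(293,296),55),("tin",(294,246),58),("shaker",(332,272),88),("candle",(236,439),18),("glass",(424,394),94),("mug",(581,397),93),("cap",(481,259),150),("knob",(553,283),83),
 ("basefl",(468,347),6),("basefr",(521,329),6)]:
    print(n,np.round(onz("top",np.array(p)*f,z)))
E
```

```text
cuprim [611.  98.]
tin [697.  85.]
shaker [633.  25.]
candle [391. 229.]
glass [410. -93.]
mug [ 366. -339.]
cap [ 600. -213.]
knob [ 558. -334.]
basefl [ 486. -184.]
basefr [ 503. -281.]
```

View pics/c1.png

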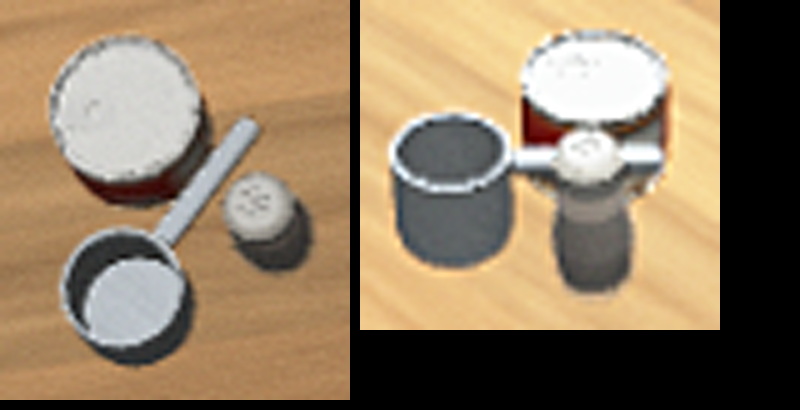

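View pics/c2.png

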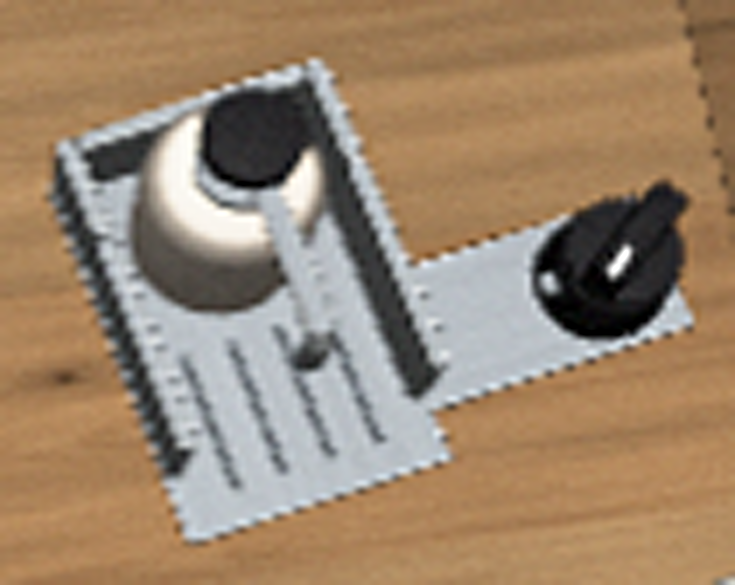

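View pics/c3.png

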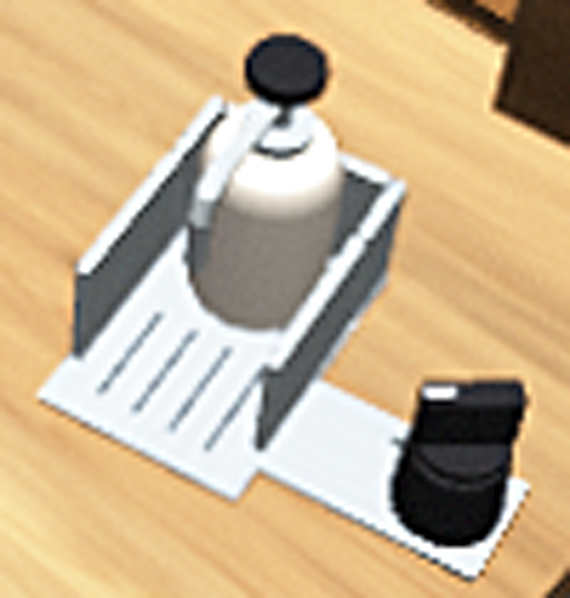

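The crops show the cup's rim in the left one at about (125,287), its handle end at (248,122), and the dispenser's corners, cap and bar sharply. I'll fit the dispenser's pose from points in both views.

Run:
```python
from h import *
from scipy.optimize import least_squares
def P(p,off,s): return (np.array(p)+.5)/np.array(s)-.5+np.array(off)
B=lambda p:("top",P(p,(300,160),(7,6.5)));S=lambda p:("scene",P(p,(300,200),5.7))
obs=[(B((193,540)),(-110,50,6)),(B((449,458)),(-110,-50,6)),(B((253,137)),(0,0,150)),(B((62,146)),(40,49.5,69)),(B((318,63)),(40,-49.5,69)),
(S((40,400)),(-110,50,6)),(S((238,500)),(-110,-50,6)),(S((287,66)),(0,0,150))]
W=[(onz(n,p,l[2]),l) for (n,p),l in obs]
def w(q,l):
    c,s=np.cos(q[2]),np.sin(q[2]);return np.array([q[0]+c*l[0]-s*l[1],q[1]+s*l[0]+c*l[1]])
r=least_squares(lambda q:np.concatenate([w(q,l)-p for p,l in W]),[600,-210,0.1],x_scale=[1,1,.01],loss="soft_l1",f_scale=2)
q=r.x;print("disp",q);print([np.round(w(q,l)-p,1).tolist() for p,l in W])
for n,l in [("bay",(-70,0)),("knob",(-62,-125)),("front",(-1,0))]: print(n,w(q,l))
print("knob yaw",q[2]+2.17,q[2]+.97)
print("arm corner",onz(*B((691,322)),6),onz(*S((472,580)),6))
for a in [(620,262),(678,192),(600,290)]: print("bar",onz(*B(a),83))
for a in [(440,392),(425,388),(520,386)]: print("barS",onz(*S(a),83))
A=lambda p:("top",P(p,(180,150),5));C=lambda p:("scene",P((p[0]-360,p[1]),(250,155),6))
print("cup",onz(*A((125,287)),55),onz(*C((452,152)),55))
print("hend",onz(*A((247,123)),52),onz(*C((660,153)),52),"hstart",onz(*A((167,238)),52))
print("tin",onz(*A((126,108)),58),onz(*C((595,80)),58))
print("shaker top",onz(*A((256,205)),85),onz(*C((588,152)),85))
# rim pts width
print("cupdiam",onz(*A((63,287)),55),onz(*A((187,287)),55),onz(*A((125,228)),55))
```

```text
disp [ 6.00142548e+02 -2.11653537e+02  1.90174788e-01]
[[-4.1, 0.0], [-2.0, -2.6], [-1.2, -0.7], [0.0, 2.3], [0.9, -2.0], [1.4, 1.8], [0.7, -0.3], [2.6, 1.2]]
bay [ 531.40456329 -224.88567407]
knob [ 562.88914975 -346.11983104]
front [ 599.16057677 -211.84256721]
knob yaw 2.3601747875970434 1.1601747875970434
arm corner [ 542.2844853 -375.6079804] [ 537.0980399  -376.29096306]
bar [ 553.55240281 -335.53223162]
bar [ 576.31269913 -360.52673611]
bar [ 544.34915422 -326.69838595]
barS [ 551.62209661 -335.23572936]
barS [ 549.08417948 -329.69877969]
barS [ 576.40776004 -356.83912176]
cup [611.88261487  98.72710199] [609.63028118  99.37455304]
hend [685.1939928   29.60787648] [682.26953354  27.4274297 ] hstart [633.67882445  75.84260206]
tin [700.39773958  86.86237825] [695.80428801  85.02989576]
shaker top [633.91147955  28.50996506] [630.8163754   26.50968088]
cupdiam [616.6507247  128.49573488] [607.12994737  69.03708553] [641.0770594   95.11211206]
```

Request:
arm_command(delta_pos=[[0.0917, -0.1014, 0], [0.1834, -0.2029, 0], [0.2752, -0.3043, 0], [0.3669, -0.4058, 0], [0.4586, -0.5072, 0]], delta_rot=[[0, 0, -0.0166], [0, 0, -0.0332], [0, 0, -0.0498], [0, 0, -0.0664], [0, 0, -0.083]], claw=[0, 0, 0, 0, 0])

```text
t: 0.52
eef_pos: [267.4, 478.1, 214.4]
tcp_rot: [-3.141, -0.0, 2.765]
ft_force: [0.3, 0.1, -0.0]
opening: 0.999
grip_force: 0.0
```

Request:
arm_command(delta_pos=[[0.0917, -0.1014, 0], [0.1834, -0.2029, 0], [0.2752, -0.3043, 0], [0.3669, -0.4058, 0], [0.4586, -0.5072, 0]], delta_rot=[[0, 0, -0.0166], [0, 0, -0.0332], [0, 0, -0.0498], [0, 0, -0.0664], [0, 0, -0.083]], claw=[0, 0, 0, 0, 0])

```text
t: 0.93
eef_pos: [382.1, 351.2, 214.5]
tcp_rot: [-3.141, -0.0, 2.634]
ft_force: [-0.1, -0.3, 0.1]
opening: 1.0
grip_force: 0.0
```

Request:
arm_command(delta_pos=[[0.0917, -0.1014, -0.032], [0.1834, -0.2029, -0.064], [0.2752, -0.3043, -0.096], [0.3669, -0.4058, -0.128], [0.4586, -0.5072, -0.16]], delta_rot=[[0, 0, -0.0166], [0, 0, -0.0332], [0, 0, -0.0498], [0, 0, -0.0664], [0, 0, -0.083]], claw=[0, 0, 0, 0, 0])

```text
t: 1.35
eef_pos: [496.8, 224.3, 174.1]
tcp_rot: [-3.141, -0.0, 2.503]
ft_force: [-0.2, 0.4, -0.2]
opening: 1.003
grip_force: 0.0
```

Request:
arm_command(delta_pos=[[0.0917, -0.1014, -0.032], [0.1834, -0.2029, -0.064], [0.2752, -0.3043, -0.096], [0.3669, -0.4058, -0.128], [0.4586, -0.5072, -0.16]], delta_rot=[[0, 0, -0.0166], [0, 0, -0.0332], [0, 0, -0.0498], [0, 0, -0.0664], [0, 0, -0.083]], claw=[0, 0, 0, 0, 0])

```text
t: 1.77
eef_pos: [611.5, 97.5, 134.0]
tcp_rot: [-3.141, -0.0, 2.373]
ft_force: [0.3, -0.1, 0.1]
opening: 1.002
grip_force: 0.0
```

Request:
arm_command(delta_pos=[[0, 0.004, -0.1], [0, 0.004, -0.2], [0, 0.004, -0.3], [0, 0.004, -0.4], [0, 0.004, -0.452]], delta_rot=[[0, 0, 0], [0, 0, 0], [0, 0, 0], [0, 0, 0], [0, 0, 0]], claw=[0, 0, 0, 0, 0])

```text
t: 2.18
eef_pos: [609.4, 99.8, 18.7]
tcp_rot: [-3.139, -0.002, 2.374]
ft_force: [0.3, 0.4, -0.3]
opening: 0.998
grip_force: 0.0
```

Request:
arm_command(delta_pos=[[0, 0, 0], [0, 0, 0], [0, 0, 0], [0, 0, 0], [0, 0, 0]], delta_rot=[[0, 0, 0], [0, 0, 0], [0, 0, 0], [0, 0, 0], [0, 0, 0]], claw=[1, 1, 1, 1, 1])

```text
t: 2.6
eef_pos: [611.3, 100.1, 23.0]
tcp_rot: [3.14, 0.001, 2.374]
ft_force: [0.2, -0.3, -0.5]
opening: 0.706
grip_force: 0.0
```

Request:
arm_command(delta_pos=[[0, 0, 0], [0, 0, 0], [0, 0, 0], [0, 0, 0], [0, 0, 0]], delta_rot=[[0, 0, 0], [0, 0, 0], [0, 0, 0], [0, 0, 0], [0, 0, 0]], claw=[1, 1, 1, 1, 1])

```text
t: 3.02
eef_pos: [611.1, 100.2, 22.7]
tcp_rot: [3.14, 0.001, 2.374]
ft_force: [0.0, 0.6, 6.1]
opening: 0.635
grip_force: 30.0
```

Request:
arm_command(delta_pos=[[0, 0, 0.04], [0, 0, 0.12], [0, 0, 0.22], [0, 0, 0.32], [0, 0, 0.4]], delta_rot=[[0, 0, 0], [0, 0, 0], [0, 0, 0], [0, 0, 0], [0, 0, 0]], claw=[1, 1, 1, 1, 1])

```text
t: 3.43
eef_pos: [610.7, 100.1, 124.1]
tcp_rot: [3.141, 0.001, 2.374]
ft_force: [-0.1, 0.1, -1.3]
opening: 0.633
grip_force: 30.0
```

Request:
arm_command(delta_pos=[[-0.032, -0.036, 0], [-0.065, -0.072, 0], [-0.097, -0.108, 0], [-0.13, -0.144, 0], [-0.162, -0.18, 0]], delta_rot=[[0, 0, -0.0695], [0, 0, -0.139], [0, 0, -0.2085], [0, 0, -0.278], [0, 0, -0.3476]], claw=[1, 1, 1, 1, 1])

```text
t: 3.85
eef_pos: [569.6, 54.7, 122.4]
tcp_rot: [3.141, 0.0, 1.823]
ft_force: [-0.6, 0.2, -0.7]
opening: 0.634
grip_force: 30.0
```

Request:
arm_command(delta_pos=[[-0.032, -0.036, 0], [-0.065, -0.072, 0], [-0.097, -0.108, 0], [-0.13, -0.144, 0], [-0.162, -0.18, 0]], delta_rot=[[0, 0, -0.0695], [0, 0, -0.139], [0, 0, -0.2085], [0, 0, -0.278], [0, 0, -0.3476]], claw=[1, 1, 1, 1, 1])

```text
t: 4.27
eef_pos: [529.1, 9.6, 122.3]
tcp_rot: [3.141, -0.0, 1.277]
ft_force: [-0.7, 0.1, -1.5]
opening: 0.632
grip_force: 30.0
```

Request:
arm_command(delta_pos=[[0, 0, 0], [0, 0, 0], [0, 0, 0], [0, 0, 0], [0, 0, 0]], delta_rot=[[0, 0, -0.0695], [0, 0, -0.139], [0, 0, -0.2085], [0, 0, -0.278], [0, 0, -0.3476]], claw=[1, 1, 1, 1, 1])

```text
t: 4.68
eef_pos: [529.6, 10.0, 122.3]
tcp_rot: [3.141, -0.0, 0.731]
ft_force: [-0.3, 0.3, -1.1]
opening: 0.631
grip_force: 30.0
```

Request:
arm_command(delta_pos=[[0, 0, 0], [0, 0, 0], [0, 0, 0], [0, 0, 0], [0, 0, 0]], delta_rot=[[0, 0, -0.0695], [0, 0, -0.139], [0, 0, -0.2085], [0, 0, -0.278], [0, 0, -0.3476]], claw=[1, 1, 1, 1, 1])

```text
t: 5.1
eef_pos: [529.6, 10.0, 122.3]
tcp_rot: [3.141, -0.0, 0.185]
ft_force: [0.0, -1.4, -1.8]
opening: 0.633
grip_force: 30.0
```

Request:
arm_command(delta_pos=[[0, 0, -0.1], [0, 0, -0.2], [0, 0, -0.3], [0, 0, -0.37], [0, 0, -0.394]], delta_rot=[[0, 0, 0], [0, 0, 0], [0, 0, 0], [0, 0, 0], [0, 0, 0]], claw=[1, 1, 1, 1, 1])

```text
t: 5.52
eef_pos: [528.7, 10.2, 21.9]
tcp_rot: [-3.141, 0.003, 0.19]
ft_force: [-8.8, 3.3, 42.2]
opening: 0.633
grip_force: 30.0
```

Request:
arm_command(delta_pos=[[0, 0, -0.002], [0, 0, -0.004], [0, 0, -0.004], [0, 0, -0.004], [0, 0, -0.004]], delta_rot=[[0, 0, 0], [0, 0, 0], [0, 0, 0], [0, 0, 0], [0, 0, 0]], claw=[1, 1, 1, 1, 1])

```text
t: 5.93
eef_pos: [529.9, 10.0, 22.7]
tcp_rot: [3.141, -0.001, 0.19]
ft_force: [-0.1, -0.9, -1.6]
opening: 0.635
grip_force: 30.0
```

Request:
arm_command(delta_pos=[[0, 0, 0], [0, 0, 0], [0, 0, 0], [0, 0, 0], [0, 0, 0]], delta_rot=[[0, 0, 0], [0, 0, 0], [0, 0, 0], [0, 0, 0], [0, 0, 0]], claw=[0, 0, 0, 0, 0])

```text
t: 6.35
eef_pos: [529.7, 10.0, 22.2]
tcp_rot: [3.141, -0.0, 0.19]
ft_force: [-0.2, -0.1, 0.1]
opening: 0.927
grip_force: 0.0
```

Request:
arm_command(delta_pos=[[0, 0, 0.08], [0, 0, 0.18], [0, 0, 0.28], [0, 0, 0.38], [0, 0, 0.44]], delta_rot=[[0, 0, 0], [0, 0, 0], [0, 0, 0], [0, 0, 0], [0, 0, 0]], claw=[0, 0, 0, 0, 0])

```text
t: 6.77
eef_pos: [530.2, 10.0, 134.5]
tcp_rot: [3.141, -0.002, 0.19]
ft_force: [-0.2, -0.4, 0.8]
opening: 0.998
grip_force: 0.0
```

Request:
arm_command(delta_pos=[[-0.05, 0.14, 0], [-0.1, 0.28, 0], [-0.15, 0.42, 0], [-0.2, 0.56, 0], [-0.24, 0.68, 0]], delta_rot=[[0, 0, 0], [0, 0, 0], [0, 0, 0], [0, 0, 0], [0, 0, 0]], claw=[0, 0, 0, 0, 0])

```text
t: 7.18
eef_pos: [468.5, 181.8, 132.3]
tcp_rot: [3.142, 0.0, 0.19]
ft_force: [0.6, -0.7, -0.7]
opening: 0.999
grip_force: 0.0
```

Run:
```python
from h import *
o=np.zeros((600,800,3),np.uint8)
for n in("scene","top"):
    im=read_camera(n); np.save(f"{n}1.npy",im)
t=np.load("top1.npy")[:,:,::-1];s=np.load("scene1.npy")[:,:,::-1]
u=proj("top",np.array([490,5,40]));v=proj("scene",np.array([490,5,40]));print(u,v)
for i,(im,p) in enumerate(((t,u),(s,v))):
    x,y=(p-33).astype(int);print(x,y);o[:396,i*400:i*400+396]=cv2.resize(im[y:y+66,x:x+66],None,fx=6,fy=6,interpolation=cv2.INTER_CUBIC)
o[400:,:266]=cv2.resize(t,(266,200));o[400:,300:566]=cv2.resize(s,(266,200))
cv2.imwrite("pics/c4.png",o)
```

```text
[250.61682923 251.37028792] [257.07677676 220.68225606]
217 218
224 187
```

View pics/c4.png

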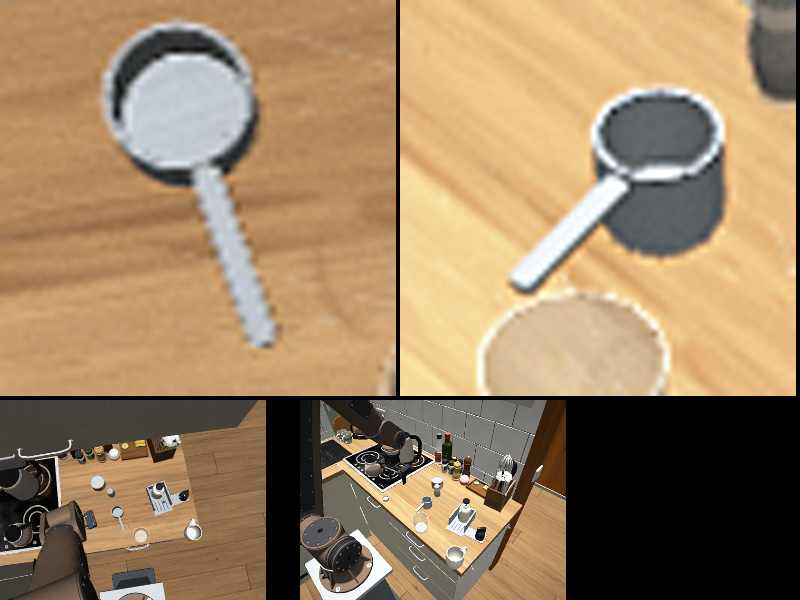

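The cup stands upright on the open worktop. In the top crop its rim centre is at about (180,97) and the handle runs from (207,172) to (262,343). In the scene crop the rim is at (658,134) and the handle tip at (524,283). The tin, shaker and glass have not moved.

Run:
```python
from h import *
f=lambda n,p,z:onz(n,(np.array(p)+.5)/6-.5+((217,218) if n=="top" else (224,187)),z)
for n,c,a,b in [("top",(180,97),(207,172),(261,341)),("scene",(258,134),(217,183),(124,281))]:
    c,a,b=f(n,c,55),f(n,a,52),f(n,b,52);print(n,c,a,b,[np.arctan2(*(d)[::-1]) for d in (b-a,b-c)],np.linalg.norm(b-c))
q=[600.14,-211.65,.1902]
```

```text
top [531.11596741   7.71218299] [500.16979897   1.57993953] [430.72570507  -9.64953632] [np.float64(-2.981275131953566), np.float64(-2.9703442722204056)] 101.88048915023035
scene [529.09291616   7.77276463] [496.79799592   0.71661252] [428.74518226 -13.49080904] [np.float64(-2.9357782965255006), np.float64(-2.93278246753234)] 102.57586101879645
```

Request:
arm_command(delta_pos=[[-0.007, -0.147, 0], [-0.013, -0.294, 0], [-0.02, -0.441, 0], [-0.027, -0.588, 0], [-0.0334, -0.735, 0]], delta_rot=[[0, 0, 0], [0, 0, 0], [0, 0, 0], [0, 0, 0], [0, 0, 0]], claw=[0, 0, 0, 0, 0])

```text
t: 7.7
eef_pos: [461.0, -5.8, 132.2]
tcp_rot: [3.141, -0.0, 0.19]
ft_force: [0.4, -0.1, -0.2]
opening: 0.998
grip_force: 0.0
```

Request:
arm_command(delta_pos=[[0, 0, -0.1], [0, 0, -0.2], [0, 0, -0.3], [0, 0, -0.38], [0, 0, -0.42]], delta_rot=[[0, 0, 0], [0, 0, 0], [0, 0, 0], [0, 0, 0], [0, 0, 0]], claw=[0, 0, 0, 0, 0])

```text
t: 8.12
eef_pos: [460.6, -4.4, 25.1]
tcp_rot: [-3.141, 0.002, 0.189]
ft_force: [0.2, -0.7, 0.0]
opening: 1.0
grip_force: 0.0
```

Request:
arm_command(delta_pos=[[0, 0, 0], [0, 0, 0], [0, 0, 0], [0, 0, 0], [0, 0, 0]], delta_rot=[[0, 0, 0], [0, 0, 0], [0, 0, 0], [0, 0, 0], [0, 0, 0]], claw=[1, 1, 1, 1, 1])

```text
t: 8.53
eef_pos: [461.7, -3.8, 28.0]
tcp_rot: [3.141, -0.001, 0.19]
ft_force: [0.1, -0.2, 0.4]
opening: 0.707
grip_force: 0.0
```

Request:
arm_command(delta_pos=[[0, 0, 0], [0, 0, 0], [0, 0, 0], [0, 0, 0], [0, 0, 0]], delta_rot=[[0, 0, 0], [0, 0, 0], [0, 0, 0], [0, 0, 0], [0, 0, 0]], claw=[1, 1, 1, 1, 1])

```text
t: 8.95
eef_pos: [461.3, -3.7, 27.2]
tcp_rot: [3.141, -0.0, 0.19]
ft_force: [-0.2, 0.6, 0.1]
opening: 0.357
grip_force: 0.0
```

Request:
arm_command(delta_pos=[[0, 0, 0], [0, 0, 0], [0, 0, 0], [0, 0, 0], [0, 0, 0]], delta_rot=[[0, 0, 0], [0, 0, 0], [0, 0, 0], [0, 0, 0], [0, 0, 0]], claw=[1, 1, 1, 1, 1])

```text
t: 9.37
eef_pos: [461.3, -3.7, 27.1]
tcp_rot: [3.141, 0.0, 0.19]
ft_force: [-0.6, 0.0, 0.1]
opening: 0.122
grip_force: 30.0
```

Request:
arm_command(delta_pos=[[0, 0, 0.04], [0, 0, 0.14], [0, 0, 0.26], [0, 0, 0.38], [0, 0, 0.48]], delta_rot=[[0, 0, 0], [0, 0, 0], [0, 0, 0], [0, 0, 0], [0, 0, 0]], claw=[1, 1, 1, 1, 1])

```text
t: 9.78
eef_pos: [461.1, -3.7, 148.9]
tcp_rot: [3.141, -0.0, 0.19]
ft_force: [0.6, -0.5, -1.0]
opening: 0.123
grip_force: 30.0
```

Request:
arm_command(delta_pos=[[-0.02, -0.08, 0], [-0.046, -0.18, 0], [-0.072, -0.284, 0], [-0.098, -0.388, 0], [-0.125, -0.492, 0]], delta_rot=[[0, 0, 0], [0, 0, 0], [0, 0, 0], [0, 0, 0], [0, 0, 0]], claw=[1, 1, 1, 1, 1])

```text
t: 10.2
eef_pos: [429.5, -127.7, 147.2]
tcp_rot: [3.142, 0.0, 0.191]
ft_force: [0.5, -0.3, -0.3]
opening: 0.124
grip_force: 30.0
```

Request:
arm_command(delta_pos=[[-0.026, -0.104, 0], [-0.053, -0.208, 0], [-0.08, -0.312, 0], [-0.106, -0.411, 0], [-0.1246, -0.491, 0]], delta_rot=[[0, 0, 0], [0, 0, 0], [0, 0, 0], [0, 0, 0], [0, 0, 0]], claw=[1, 1, 1, 1, 1])

```text
t: 10.62
eef_pos: [398.2, -251.0, 147.1]
tcp_rot: [-3.142, 0.0, 0.19]
ft_force: [0.5, 1.1, -0.7]
opening: 0.123
grip_force: 30.0
```

Request:
arm_command(delta_pos=[[0, 0, -0.07], [0, 0, -0.17], [0, 0, -0.27], [0, 0, -0.36], [0, 0, -0.42]], delta_rot=[[0, 0, 0], [0, 0, 0], [0, 0, 0], [0, 0, 0], [0, 0, 0]], claw=[1, 1, 1, 1, 1])

```text
t: 11.03
eef_pos: [398.3, -249.1, 40.3]
tcp_rot: [-3.14, 0.001, 0.19]
ft_force: [-0.1, 1.4, -1.2]
opening: 0.123
grip_force: 30.0
```

Run:
```python
from h import *
s=read_camera("scene")[:,:,::-1];t=read_camera("top")[:,:,::-1]
print(np.round(state()["eef_pos"],1))
o=np.zeros((600,800,3),np.uint8)
o[:560,:400]=cv2.resize(s[190:330,290:390],None,fx=4,fy=4,interpolation=cv2.INTER_CUBIC)
o[:560,400:]=cv2.resize(t[150:290,310:410],None,fx=4,fy=4,interpolation=cv2.INTER_CUBIC)
cv2.imwrite("pics/c5.png",o)
```

```text
[ 397.9 -248.8   40.2]
```

View pics/c5.png

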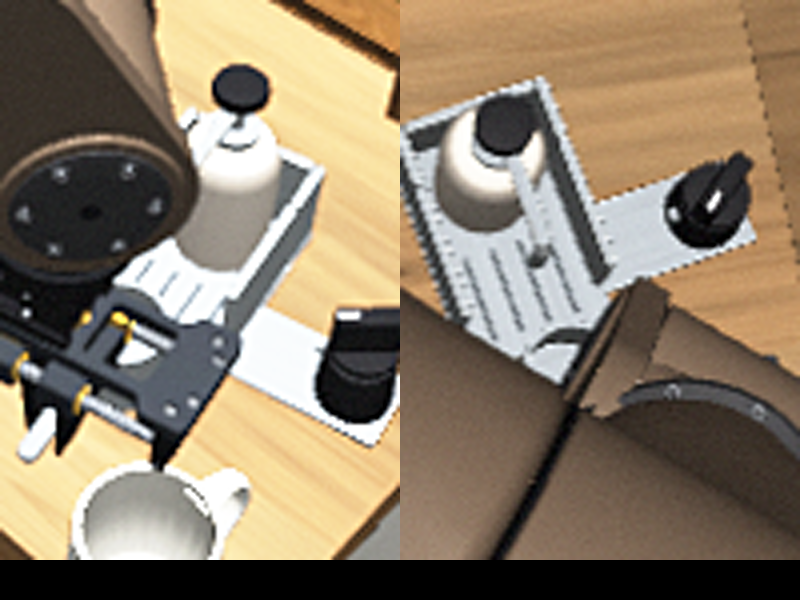

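The gripper holds the cup in front of the bay: the rim shows at (560,345) in the right crop, in line with the spout at (540,255). I'm inserting it now.

Request:
arm_command(delta_pos=[[0.05, 0.0096, 0], [0.105, 0.0202, 0], [0.16, 0.0308, 0], [0.215, 0.0414, 0], [0.2552, 0.0492, 0]], delta_rot=[[0, 0, 0], [0, 0, 0], [0, 0, 0], [0, 0, 0], [0, 0, 0]], claw=[1, 1, 1, 1, 1])

```text
t: 11.55
eef_pos: [465.0, -237.1, 43.6]
tcp_rot: [3.14, -0.002, 0.191]
ft_force: [0.3, -0.3, -0.0]
opening: 0.125
grip_force: 30.0
```

Request:
arm_command(delta_pos=[[0, 0, -0.006], [0, 0, -0.014], [0, 0, -0.022], [0, 0, -0.03], [0, 0, -0.034]], delta_rot=[[0, 0, 0], [0, 0, 0], [0, 0, 0], [0, 0, 0], [0, 0, 0]], claw=[1, 1, 1, 1, 1])

```text
t: 11.97
eef_pos: [462.2, -237.2, 33.4]
tcp_rot: [-3.141, 0.0, 0.19]
ft_force: [-0.7, -0.3, -0.5]
opening: 0.128
grip_force: 30.0
```

Run:
```python
from h import *
st=state();print(np.round(st["eef_pos"],1),st["ft_force"])
```

```text
[ 462.2 -237.2   33.4] [-0.73347335 -0.28895565 -0.50990071]
```

Request:
arm_command(delta_pos=[[0, 0, -0.003], [0, 0, -0.003], [0, 0, -0.003], [0, 0, -0.003], [0, 0, -0.003]], delta_rot=[[0, 0, 0], [0, 0, 0], [0, 0, 0], [0, 0, 0], [0, 0, 0]], claw=[1, 1, 1, 0.85, 0.8])

```text
t: 12.38
eef_pos: [462.8, -237.3, 32.9]
tcp_rot: [3.141, -0.0, 0.19]
ft_force: [0.8, -0.5, 0.3]
opening: 0.181
grip_force: 0.0
```

Request:
arm_command(delta_pos=[[0, 0, 0], [0, 0, 0], [0, 0, 0], [0, 0, 0], [0, 0, 0]], delta_rot=[[0, 0, 0], [0, 0, 0], [0, 0, 0], [0, 0, 0], [0, 0, 0]], claw=[0.5, 0.4, 0.4, 0.4, 0.4])

```text
t: 12.8
eef_pos: [462.7, -237.2, 32.9]
tcp_rot: [3.142, 0.0, 0.19]
ft_force: [-0.2, 0.1, 0.4]
opening: 0.495
grip_force: 0.0
```

Request:
arm_command(delta_pos=[[0, 0, 0.06], [0, 0, 0.16], [0, 0, 0.26], [0, 0, 0.36], [0, 0, 0.44]], delta_rot=[[0, 0, 0], [0, 0, 0], [0, 0, 0], [0, 0, 0], [0, 0, 0]], claw=[0.4, 0.4, 0.4, 0.4, 0.4])

```text
t: 13.22
eef_pos: [462.8, -237.2, 144.7]
tcp_rot: [3.141, -0.001, 0.19]
ft_force: [1.0, -0.1, -0.7]
opening: 0.601
grip_force: 0.0
```

Request:
arm_command(delta_pos=[[-0.05, 0.14, 0], [-0.1, 0.28, 0], [-0.15, 0.42, 0], [-0.15, 0.56, 0], [-0.15, 0.7, 0]], delta_rot=[[0, 0, 0.075], [0, 0, 0.15], [0, 0, 0.225], [0, 0, 0.3], [0, 0, 0.375]], claw=[0.4, 0.4, 0.4, 0.4, 0.4])

```text
t: 13.63
eef_pos: [424.4, -60.8, 143.2]
tcp_rot: [3.141, -0.0, 0.784]
ft_force: [0.4, 0.1, -0.5]
opening: 0.602
grip_force: 0.0
```

Run:
```python
from h import *
s=read_camera("scene")[:,:,::-1];t=read_camera("top")[:,:,::-1]
print(np.round(state()["eef_pos"],1))
o=np.zeros((600,800,3),np.uint8)
o[:500,:400]=cv2.resize(s[205:305,300:380],None,fx=5,fy=5,interpolation=cv2.INTER_CUBIC)
o[:500,400:]=cv2.resize(t[165:265,305:385],None,fx=5,fy=5,interpolation=cv2.INTER_CUBIC)
cv2.imwrite("pics/c6.png",o)
```

```text
[424.4 -58.7 143.1]
```

View pics/c6.png

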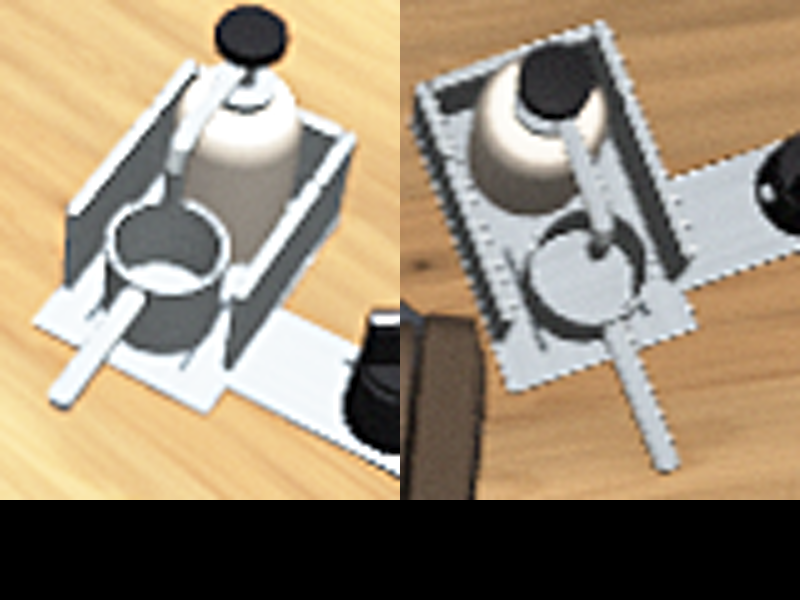

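The cup stands in the bay with its handle out at the front. The spout mouth is at (598,248) against the rim centre (586,274) in the top crop, and at (173,195) against (168,247) in the scene crop. I'll check the centring within each camera.

Run:
```python
from h import *
c,s=np.cos(.19),np.sin(.19);R=np.array([[c,s],[-s,c]])
f=lambda n,p,z:onz(n,(np.array(p)+.5)/5-.5+((305,165) if n=="top" else (300,205)),z)
for n,sp,cap,rim,fl,fr in [("top",(198,248),(157,80),(186,273),(115,390),(295,322)),("scene",(174,197),(251,34),(168,246),(35,322),(208,412))]:
    r=f(n,rim,61)
    print(n,"rim",r,"rel spout",R@(r-f(n,sp,86)),"rel cap(-70,0)",R@(r-f(n,cap,150)),"rel front corners(mid=-110,0 => 40,0)",R@(r-(f(n,fl,6)+f(n,fr,6))/2))
```

```text
top rim [ 529.09653671 -221.70192563] rel spout [-5.35014056  5.09255872] rel cap(-70,0) [-72.8942611    3.78212037] rel front corners(mid=-110,0 => 40,0) [33.95333582  3.77972468]
scene rim [ 530.26295103 -225.81245608] rel spout [-9.27599493 -3.96169604] rel cap(-70,0) [-67.67104396   0.08679171] rel front corners(mid=-110,0 => 40,0) [38.55753318 -1.10283654]
```

Request:
arm_command(delta_pos=[[0.012, -0.112, 0], [0.024, -0.224, 0], [0.036, -0.336, 0], [0.048, -0.448, 0], [0.06, -0.56, 0]], delta_rot=[[0, 0, 0.0671], [0, 0, 0.1342], [0, 0, 0.2013], [0, 0, 0.2684], [0, 0, 0.3355]], claw=[0.4, 0.4, 0.4, 0.4, 0.4])

```text
t: 14.15
eef_pos: [440.1, -204.1, 142.9]
tcp_rot: [3.141, 0.0, 1.31]
ft_force: [0.4, 0.4, -0.6]
opening: 0.6
grip_force: 0.0
```

Request:
arm_command(delta_pos=[[0, -0.112, 0], [0, -0.224, 0], [0, -0.336, 0], [0, -0.448, 0], [0, -0.56, 0]], delta_rot=[[0, 0, 0.0671], [0, 0, 0.1342], [0, 0, 0.2013], [0, 0, 0.2684], [0, 0, 0.3355]], claw=[0.4, 0.4, 0.4, 0.4, 0.4])

```text
t: 14.57
eef_pos: [439.7, -344.3, 142.8]
tcp_rot: [3.142, 0.0, 1.837]
ft_force: [0.2, 0.3, -0.2]
opening: 0.602
grip_force: 0.0
```

Request:
arm_command(delta_pos=[[0.1, -0.002, 0], [0.2, -0.004, 0], [0.3, -0.007, 0], [0.4, -0.009, 0], [0.489, -0.0112, 0]], delta_rot=[[0, 0, 0.0671], [0, 0, 0.1342], [0, 0, 0.2013], [0, 0, 0.2684], [0, 0, 0.3355]], claw=[0.4, 0.4, 0.4, 0.4, 0.4])

```text
t: 14.98
eef_pos: [563.5, -345.8, 142.7]
tcp_rot: [3.142, 0.0, 2.364]
ft_force: [-0.3, 0.3, 0.1]
opening: 0.602
grip_force: 0.0
```

Request:
arm_command(delta_pos=[[0, 0, 0], [0, 0, 0], [0, 0, 0], [0, 0, 0], [0, 0, 0]], delta_rot=[[0, 0, 0], [0, 0, 0], [0, 0, 0], [0, 0, 0], [0, 0, 0]], claw=[0.4, 0.4, 0.4, 0.4, 0.4])

```text
t: 15.4
eef_pos: [561.6, -345.3, 143.1]
tcp_rot: [3.142, -0.0, 2.358]
ft_force: [1.0, 0.0, 0.6]
opening: 0.6
grip_force: 0.0
```

Request:
arm_command(delta_pos=[[0.002, 0, -0.07], [0.002, 0, -0.15], [0.002, 0, -0.23], [0.002, 0, -0.3], [0.002, 0, -0.332]], delta_rot=[[0, 0, 0], [0, 0, 0], [0, 0, 0], [0, 0, 0], [0, 0, 0]], claw=[0.4, 0.4, 0.4, 0.4, 0.4])

```text
t: 15.82
eef_pos: [561.8, -344.7, 58.0]
tcp_rot: [-3.141, -0.003, 2.359]
ft_force: [-0.7, 0.2, 0.1]
opening: 0.6
grip_force: 0.0
```

Request:
arm_command(delta_pos=[[0, 0, 0], [0, 0, 0], [0, 0, 0], [0, 0, 0], [0, 0, 0]], delta_rot=[[0, 0, 0], [0, 0, 0], [0, 0, 0], [0, 0, 0], [0, 0, 0]], claw=[0.7, 0.75, 0.8, 0.85, 1])

```text
t: 16.23
eef_pos: [563.3, -345.2, 60.9]
tcp_rot: [3.141, 0.001, 2.36]
ft_force: [-1.4, 0.8, -0.6]
opening: 0.306
grip_force: 0.0
```

Request:
arm_command(delta_pos=[[0, 0, 0], [0, 0, 0], [0, 0, 0], [0, 0, 0], [0, 0, 0]], delta_rot=[[0, 0, 0], [0, 0, 0], [0, 0, 0], [0, 0, 0], [0, 0, 0]], claw=[1, 1, 1, 1, 1])

```text
t: 16.65
eef_pos: [563.2, -344.9, 60.3]
tcp_rot: [3.141, 0.0, 2.36]
ft_force: [0.7, 1.7, 4.2]
opening: 0.146
grip_force: 30.0
```

Request:
arm_command(delta_pos=[[0, 0, 0], [0, 0, 0], [0, 0, 0], [0, 0, 0], [0, 0, 0]], delta_rot=[[0, 0, -0.05], [0, 0, -0.1], [0, 0, -0.15], [0, 0, -0.2], [0, 0, -0.255]], claw=[1, 1, 1, 1, 1])

```text
t: 17.07
eef_pos: [562.9, -345.1, 60.3]
tcp_rot: [-3.141, 0.001, 1.957]
ft_force: [-1.1, 0.6, 5.8]
opening: 0.144
grip_force: 30.0
```

Request:
arm_command(delta_pos=[[0, 0, 0], [0, 0, 0], [0, 0, 0], [0, 0, 0], [0, 0, 0]], delta_rot=[[0, 0, -0.05], [0, 0, -0.1], [0, 0, -0.15], [0, 0, -0.2], [0, 0, -0.255]], claw=[1, 1, 1, 1, 1])

```text
t: 17.48
eef_pos: [562.7, -345.2, 60.3]
tcp_rot: [-3.141, 0.0, 1.556]
ft_force: [-3.1, -0.5, 5.9]
opening: 0.149
grip_force: 30.0
```

Request:
arm_command(delta_pos=[[0, 0, 0], [0, 0, 0], [0, 0, 0], [0, 0, 0], [0, 0, 0]], delta_rot=[[0, 0, -0.05], [0, 0, -0.1], [0, 0, -0.15], [0, 0, -0.2], [0, 0, -0.254]], claw=[1, 1, 1, 1, 1])

```text
t: 17.9
eef_pos: [562.4, -345.1, 60.3]
tcp_rot: [-3.141, 0.0, 1.157]
ft_force: [-4.5, 0.6, 7.2]
opening: 0.147
grip_force: 30.0
```

```bash
python3 -c "
from cell import *
s=state();print(s['moment'],s['ft_force'],s['tcp_rot'])"
```

```text
[ 0.01781839  0.93340091 -0.03644469] [-4.47297829  0.59137325  7.1783367 ] [-3.14067639e+00  4.16491059e-04  1.15659755e+00]
```

Request:
arm_command(delta_pos=[[0, 0, 0], [0, 0, 0], [0, 0, 0], [0, 0, 0], [0, 0, 0]], delta_rot=[[0, 0, 0], [0, 0, 0], [0, 0, 0], [0, 0, 0], [0, 0, 0]], claw=[0.7, 0.5, 0.5, 0.5, 0.5])

```text
t: 18.32
eef_pos: [563.0, -344.9, 59.7]
tcp_rot: [-3.142, -0.0, 1.161]
ft_force: [0.7, 0.5, 0.3]
opening: 0.435
grip_force: 0.0
```

Request:
arm_command(delta_pos=[[0, 0, 0.07], [0, 0, 0.17], [0, 0, 0.27], [0, 0, 0.38], [0, 0, 0.472]], delta_rot=[[0, 0, 0], [0, 0, 0], [0, 0, 0], [0, 0, 0], [0, 0, 0]], claw=[0.5, 0.5, 0.5, 0.8, 1])

```text
t: 18.73
eef_pos: [563.1, -345.0, 179.7]
tcp_rot: [3.141, 0.0, 1.161]
ft_force: [0.8, 0.4, -0.1]
opening: 0.417
grip_force: 0.0
```

Run:
```python
from h import *
s=read_camera("scene")[:,:,::-1];t=read_camera("top")[:,:,::-1]
o=np.zeros((600,800,3),np.uint8)
o[:500,:400]=cv2.resize(s[200:310,300:400],(400,500),interpolation=cv2.INTER_CUBIC)
o[:500,400:]=cv2.resize(t[160:260,305:405],(400,500),interpolation=cv2.INTER_CUBIC)
cv2.imwrite("pics/c7.png",o)
```

```text
(no output)
```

View pics/c7.png

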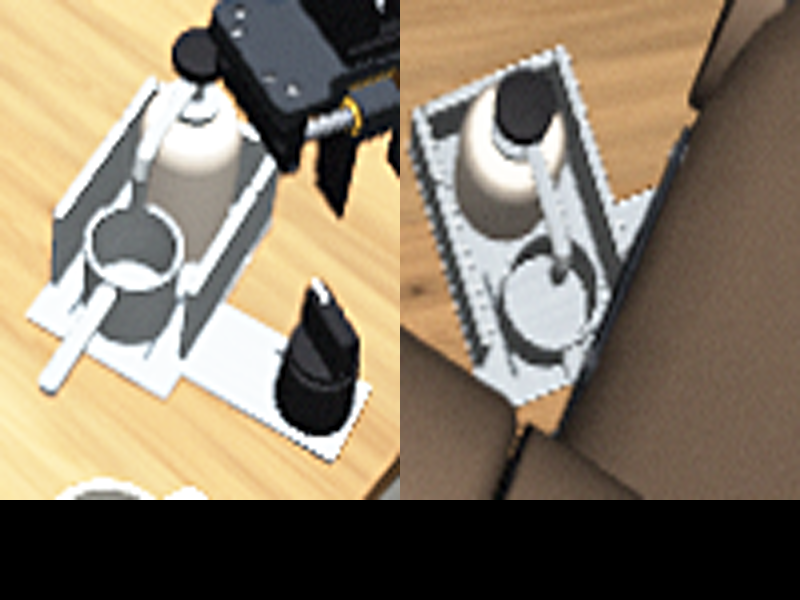

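The knob is now open: the bar's dash end, at (318,290), points away to the back. The cup is still under the spout. Next I'll press the pump.

Request:
arm_command(delta_pos=[[0.03, 0.107, 0], [0.06, 0.214, 0], [0.09, 0.321, 0], [0.12, 0.428, 0], [0.15, 0.536, 0]], delta_rot=[[0, 0, 0], [0, 0, 0], [0, 0, 0], [0, 0, 0], [0, 0, 0]], claw=[1, 1, 1, 1, 1])

```text
t: 19.25
eef_pos: [600.4, -209.7, 177.1]
tcp_rot: [-3.141, -0.0, 1.161]
ft_force: [-0.3, -1.6, 0.2]
opening: 0.015
grip_force: 0.0
```

Request:
arm_command(delta_pos=[[0, 0, 0], [0, 0, -0.01], [0, 0, -0.03], [0, 0, -0.05], [0, 0, -0.08]], delta_rot=[[0, 0, 0], [0, 0, 0], [0, 0, 0], [0, 0, 0], [0, 0, 0]], claw=[1, 1, 1, 1, 1])

```text
t: 19.67
eef_pos: [600.2, -212.0, 157.2]
tcp_rot: [3.141, 0.0, 1.159]
ft_force: [-0.0, -0.2, -0.4]
opening: 0.008
grip_force: 0.0
```

Request:
arm_command(delta_pos=[[0, 0, -0.01], [0, 0, -0.02], [0, 0, -0.03], [0, 0, -0.04], [0, 0, -0.044]], delta_rot=[[0, 0, 0], [0, 0, 0], [0, 0, 0], [0, 0, 0], [0, 0, 0]], claw=[1, 1, 1, 1, 1])

```text
t: 20.08
eef_pos: [600.4, -211.4, 146.9]
tcp_rot: [3.141, 0.0, 1.16]
ft_force: [-2.6, -0.8, 3.4]
opening: 0.002
grip_force: 1.8
```

Request:
arm_command(delta_pos=[[0, 0, -0.007], [0, 0, -0.014], [0, 0, -0.021], [0, 0, -0.028], [0, 0, -0.034]], delta_rot=[[0, 0, 0], [0, 0, 0], [0, 0, 0], [0, 0, 0], [0, 0, 0]], claw=[1, 1, 1, 1, 1])

```text
t: 20.5
eef_pos: [600.5, -211.3, 138.8]
tcp_rot: [3.141, 0.0, 1.16]
ft_force: [-3.5, -1.7, 7.6]
opening: 0.006
grip_force: 3.7
```

Request:
arm_command(delta_pos=[[0, 0, -0.002], [0, 0, -0.003], [0, 0, -0.004], [0, 0, -0.004], [0, 0, -0.004]], delta_rot=[[0, 0, 0], [0, 0, 0], [0, 0, 0], [0, 0, 0], [0, 0, 0]], claw=[1, 1, 1, 1, 1])

```text
t: 20.92
eef_pos: [600.5, -211.3, 138.3]
tcp_rot: [3.14, 0.0, 1.16]
ft_force: [-3.8, -2.3, 10.5]
opening: 0.006
grip_force: 4.9
```

Request:
arm_command(delta_pos=[[0, 0, -0.003], [0, 0, -0.006], [0, 0, -0.006], [0, 0, -0.006], [0, 0, -0.006]], delta_rot=[[0, 0, 0], [0, 0, 0], [0, 0, 0], [0, 0, 0], [0, 0, 0]], claw=[1, 1, 1, 1, 1])

```text
t: 21.33
eef_pos: [600.6, -211.3, 138.2]
tcp_rot: [3.139, 0.001, 1.16]
ft_force: [-9.3, -0.9, 20.9]
opening: 0.005
grip_force: 10.6
```

Hard stop: the pump is fully down. I'm releasing straight up, then retreating away from the dispenser.

Request:
arm_command(delta_pos=[[0, 0, 0.02], [0, 0, 0.05], [0, 0, 0.08], [0, 0, 0.11], [0, 0, 0.14]], delta_rot=[[0, 0, 0], [0, 0, 0], [0, 0, 0], [0, 0, 0], [0, 0, 0]], claw=[1, 1, 1, 1, 1])

```text
t: 21.75
eef_pos: [600.5, -210.7, 171.3]
tcp_rot: [-3.141, -0.0, 1.16]
ft_force: [-0.2, 0.5, -0.7]
opening: 0.006
grip_force: 0.0
```

Request:
arm_command(delta_pos=[[-0.1, 0.12, 0], [-0.2, 0.24, 0], [-0.3, 0.36, 0], [-0.4, 0.48, 0], [-0.5, 0.6, 0]], delta_rot=[[0, 0, 0], [0, 0, 0], [0, 0, 0], [0, 0, 0], [0, 0, 0]], claw=[1, 1, 1, 1, 1])

```text
t: 22.17
eef_pos: [474.1, -59.7, 171.1]
tcp_rot: [3.141, -0.0, 1.16]
ft_force: [1.1, 1.1, 0.2]
opening: 0.007
grip_force: 0.0
```

Request:
arm_command(delta_pos=[[0, 0.12, 0], [0, 0.24, 0], [0, 0.36, 0], [0, 0.48, 0], [0, 0.6, 0]], delta_rot=[[0, 0, 0], [0, 0, 0], [0, 0, 0], [0, 0, 0], [0, 0, 0]], claw=[1, 1, 1, 1, 1])

```text
t: 22.58
eef_pos: [475.3, 90.7, 171.3]
tcp_rot: [3.141, -0.0, 1.16]
ft_force: [1.1, 0.0, 0.5]
opening: 0.004
grip_force: 0.0
```

Run:
```python
from h import *
s=read_camera("scene")[:,:,::-1];t=read_camera("top")[:,:,::-1]
np.save("s2.npy",s);np.save("t2.npy",t)
o=np.zeros((600,800,3),np.uint8)
o[:400,:400]=cv2.resize(s[200:300,300:400],(400,400),interpolation=cv2.INTER_CUBIC)
o[:400,400:]=cv2.resize(t[160:260,305:405],(400,400),interpolation=cv2.INTER_CUBIC)
o[400:,:266]=cv2.resize(s,(266,200));o[400:,300:566]=cv2.resize(t,(266,200))
cv2.imwrite("pics/c8.png",o)
```

```text
(no output)
```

View pics/c8.png

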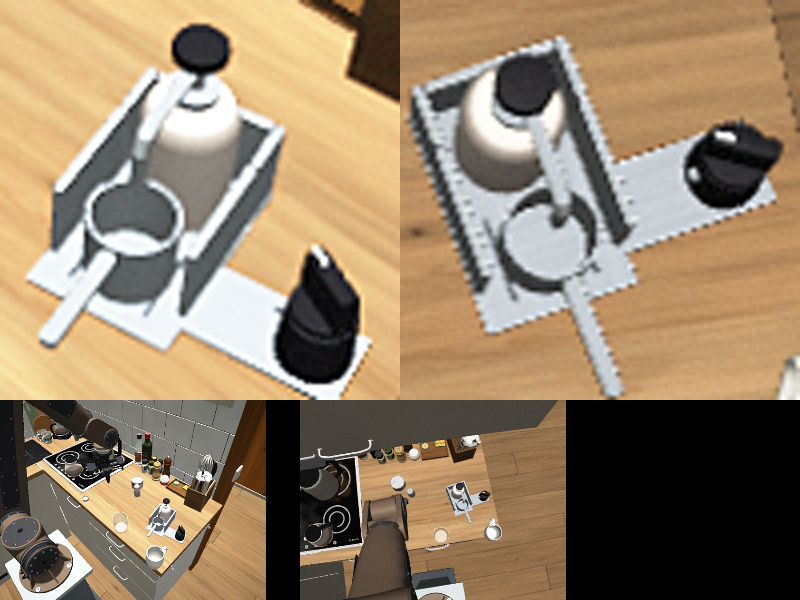

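The cap is back up, the knob is open, and the cup stands under the spout with its handle out at the front. The neighbouring objects haven't moved. The knob grasp agrees with the fitted dispenser pose to about 1 mm, so I'm handing the job in.

```bash
python3 -c "
from cell import *
print(job_done())"
```

```text
the job is handed in; nothing more can be done
None
```

The job is handed in: the cup stands under the spout with its handle at the front, within about 2–3 mm of centre by the cameras. The knob clicked open before the pump was pressed to its stop; the pump then sprang back up, and the last pictures show the tin, shaker, mug, glass and tea light standing where they were.

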